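# Hang a stock bin on the louvred counter panel

## Task

Pick up the loose grey bin with the hanging lip (its two tins stay inside) and hang it on the top louvre of the panel, in the empty place between the two bins already there: feel the lip against the sheet above the louvre, slide it down lightly until the lip has dropped fully behind the louvre and the louvre carries the bin, then let go. The panel's height and depth are not exactly known, so go gently: do not shove hard against the panel, do not let the bin drop, and leave everything else where it is.

Things in the scene. Friction and masses are not known exactly. Their poses are not given: they have to be found in the camera images.
- bin_center (a point): Centre of the loose grey plastic bin to hang: 110 mm long (its x, from low open front to back), 62 wide (y), 60 high; 30 mm above its underside. 0.13 kg + two 55 g tins, walls 2.5 mm. Full-height side walls run from 27 mm in front of this point to the back: grip across the width near this point from above. On the table in one of two places, turned up to 0.75 rad from the stand.
- bin_lip (a point): Middle of the lower edge of the bin's hanging lip, x, y, z as the bin; 62 mm behind (+x) and 16 mm above its centre. Back wall's outer face is 55 mm behind the centre. At rim height a 3 mm flange, 54 mm wide, reaches 8.5 mm out behind it and turns down as the 3 mm thick lip, lower edge 14 mm below the rim. Slot between wall and lip: 5.5 mm wide, 11 mm deep.
- stand: Fixed counter stand of the white sheet-steel panel (370 mm wide). Origin on the table below the middle of the panel's nominal front face; x points into the panel (its front looks to -x; a hung bin's x is parallel), y along it, z up. Uprights and brackets are behind the sheet; two feet, 40 mm wide and 6 mm high, reach 100 mm forward at y = +-150 mm.
- louvre_nominal (a point): Fixed point of the stand, its axes: the sheet's front face at the height of the top louvre's upper edge, mid-panel, IF the panel were at nominal (200 mm up). The panel is clamped on slotted brackets: all of it is really anywhere within 12 mm higher or lower and 7 mm further in or out along x. This pose does not show that: feel or see it.
- panel_top_nominal (a point): Same, at the sheet's upper edge (255 mm up). Four louvres, 40 mm apart: each an upright tongue 2.5 mm thick, 13 mm high, along the panel, 4.5 mm in front of the sheet, gap open above. The sheet gives 1 mm per 5 N along x, 1 mm per 8 N downwards. Bin hung: rim 3 mm above tongue, centre about 65 mm before the sheet; leans forward up to 0.08 rad once released.
- hung_l (a joint): How far (m) the bin hung on the top louvre at the stand's +y side has been slid along +y from its mark, where its centre is 118 mm from the panel's middle. An equal grey bin with contents; starts between -0.015 and 0.012, slides if pushed with 2 N. Leave it there.
- hung_r (a joint): The same for the bin hung on the -y side: slid along +y from its mark 118 mm to -y of the panel's middle; starts between -0.012 and 0.015. The empty place lies between the two, about 170 mm wide.
- tin0_center (a point): Tin standing loose in the bin's front half, 41 mm across, 40 mm high; this is its centre.
- tin1_center (a point): The same kind of tin in the bin's back half.
- tray: Bystander: plain grey open tray without a lip, 120 x 85 x 35 mm, with small boxes, on the table in the other of the two places; origin under its centre, x along its length.
- sauce0: Bystander: sauce bottle 60 mm across, 205 mm high, origin under its centre.
- sauce1: Bystander: second sauce bottle like it.
- jar: Bystander: jar 62 mm across, 85 mm high, origin under its centre.
- can: Bystander: can 66 mm across, 100 mm high, origin under its centre.
Mind the look-alikes: they are no part of the job. Leave any blue look-alike of the part that bears bin_center alone.

How it is judged:
By the outcome, as a careful person would: the job done as asked, in the order asked, and still so for the second after the job is handed in, with the robot touching nothing.
It also fails if it takes over 72 s, if anything falls off the work surface, if the arm or the gripper's body presses on something with over 40 N, if the wrist force passes 120 N, or if a joint passes its speed limit or range.

## Robot

A 7-joint arm with a two-finger parallel gripper is mounted at the origin on the work surface. World frame = base frame: x ahead of the robot, y to its left, z up, the work surface at z = 0. Lengths are in m, angles in rad, forces in N, time in s.
With the tool pointing down it reaches from about 0.425 to 0.875 m from the base axis. Payload 8.4 kg.
Tool frame: the origin (TCP) lies at the very end of the fingers, on their centre line; the grasp point (between the pads) lies 19 mm behind it; z points along the fingers, y is the line along which they close (so a half turn about z gives the same grasp; the last joint's range is limited). The gripper opens to 87 mm and grips with 3 to 60 N. Pads are 19 mm wide; open, the fingers measure 117 mm over their backs; the gripper's body (75 mm by 190 mm) begins 51 mm behind the grasp point.
Start: joints at [1.064, 0.333, 0.04, 1.465, -0.013, 1.343, -0.059], TCP at [0.258, -0.597, 0.223] pointing down, gripper open.
Joint ranges: [-2.58, 2.58], [-0.38, 2.09], [-1.3, 1.39], [0.25, 2.4], [-1.5, 4.64], [0.08, 2.09], [-2.65, 2.65]. Speed limits (rad/s): [2.22, 2.22, 2.79, 2.79, 3.14, 3.14, 3.14].

## Interface

Orientations are given as a rotation vector (axis times angle).
In Python, from rig import readout, viewer, r gives the robot as it stands.
- The arm moves only by the tool carry_out, never from a script. Its argument "series" is a list of rows, each an object of numbers: "hand": the gripper's target within -1 to 1 (shut at 1, half-way at 0, fully open at -1); "tx", "ty", "tz": the shift along the tool's x, y, z in m; "rx", "ry", "rz": the turn, a rotation vector about the tool's x, y, z in degrees. A call has 1 to 5 rows; each row shifts and turns the commanded pose from where the row before left it, along the tool's axes as they then stand; what a row does not reach is not made up. A row lasts 1/12 s, in which the tool goes at most 41.7 mm and 7.16 degrees, less where a joint would pass 70% of its speed; a pose out of reach is approached as far as the arm can. A call with a gripper value outside its range is refused whole. The fingers move at their own pace and stop on an object; the grip force is fixed at half the most. Time passes only in rows, so rows that do not move let the fingers close. It gives the time, the measured TCP pose, the force, the opening and the grip force at its end, in the units of the state.
- readout.sense(): the state, without advancing time (a new reading comes with each control period).
- viewer.get_image(name): name is "scene" or "side" or "wrist"; returns (picture, depth): 480x640x3 uint8, blue, green, red; 480x640 float32, m along the optical axis (not along the pixel's ray), 0 where there is no reading.
- viewer.camera_params(name): a dict with "fx", "fy", "cx", "cy" (pixels), "rvec" (rotation vector, rad) and "tvec" (3), from world to camera coordinates, as OpenCV has them. Camera axes: x right, y down, z forward; pixel columns grow to the right and rows downward; lengths in m; the calibration is good to about 2 mm. A picture is of the moment at which its call begins: read the wrist's pose just before it. camera_params takes no time and is no camera call; for the wrist camera it gives the pose at the moment of the call.
- r.finish_job(): hands the job in; it is judged then, once.
The state is a dict: "time": time; "joint_positions": joint angles; "qvel": joint speeds; "joint_torque": joint torques, N m; "position": TCP position; "tcp_rot": TCP orientation; "contact_force": force on the tool from outside, world axes, zero at the start; "torque": the same for the moment, N m; "width": finger opening in m; "grip_force": force on a finger pad.
Only numpy, scipy, OpenCV 4.12 (cv2) and the standard library are available. Lean on these libraries where they do the work, as an engineer would, in place of code of your own. Each camera call takes 0.05 s, during which the arm holds its last target. There are 200 camera calls.

## Working session

There is one attempt and no reset: what is moved stays moved. The work goes in short steps, Python scripts to look and compute and a tool call to move; the robot and the scene stay as the last step left them, time stands still between calls to the robot, and variables do not carry over. Pictures are saved under pics/ and viewed, at most 10 in all, crops included, and the job is handed in when it is done.

Besides the shell and the picture viewer there is one more tool, called after "Request:" as name(argument=value, ...) on one line, values as JSON. carry_out: Moves the arm, as the interface text tells. Its arguments: {"type":"object","properties":{"series":{"type":"array"}},"required":["series"]}

```bash
ls; mkdir -p pics
python3 - <<'E'
from rig import readout, viewer, r
import cv2,numpy as np
s=readout.sense();print({k:np.round(v,3).tolist() for k,v in s.items()})
for n in ["scene","side"]:
    im,d=viewer.get_image(n);cv2.imwrite(f"pics/{n}0.png",im);np.savez(f"{n}0.npz",im=im,d=d)
    p=viewer.camera_params(n);print(n,p);
E
```

```text
pics
{'time': 0.0, 'joint_positions': [1.064, 0.334, 0.04, 1.466, -0.013, 1.343, -0.058], 'qvel': [0.001, -0.001, 0.0, -0.001, -0.0, -0.003, -0.003], 'joint_torque': [-0.001, -65.636, 1.335, -40.381, -0.06, 0.045, 0.0], 'position': [0.258, -0.596, 0.222], 'tcp_rot': [-3.075, -0.636, 0.001], 'contact_force': [-0.461, -0.065, 0.483], 'torque': [0.035, -0.018, -0.041], 'grip_force': 0.0, 'width': 0.087}
scene {'fx': 613.5467260959418, 'fy': 613.5467260959418, 'cx': 327.2130390436525, 'cy': 245.0222945579109, 'rvec': array([ 1.76704668,  1.7651691 , -0.70107971]), 'tvec': array([ 0.04135497, -0.2633028 ,  1.97916659])}
side {'fx': 555.2047791439604, 'fy': 555.2047791439604, 'cx': 320.72727216448595, 'cy': 240.68670178913703, 'rvec': array([ 2.30402542, -0.19600079,  0.10177235]), 'tvec': array([-0.53810842,  0.15007284,  1.17882852])}
```

View pics/scene0.png

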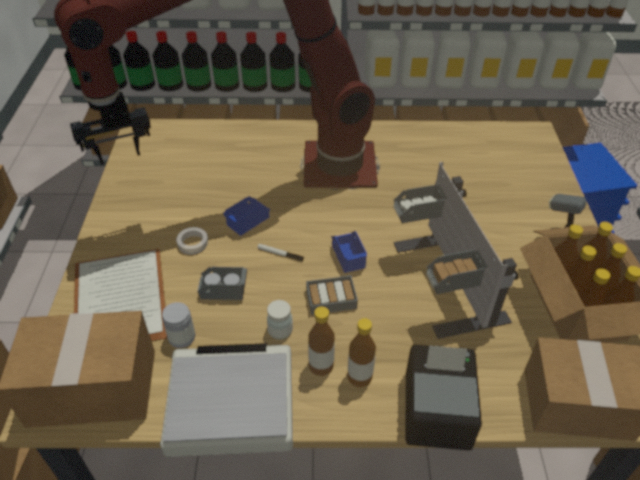

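View pics/side0.png

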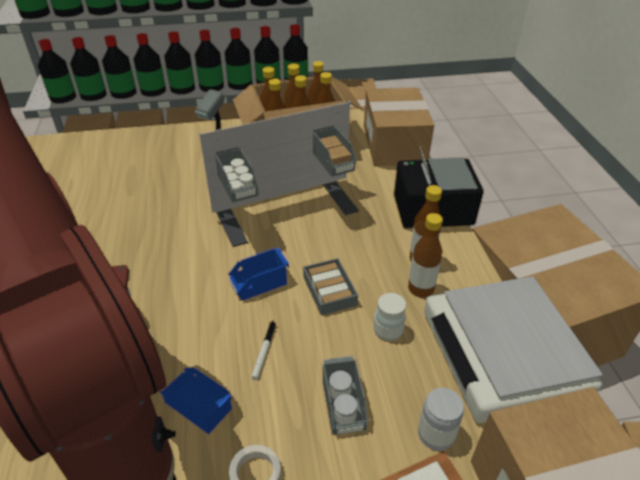

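Scene view: the candidates are the grey bin with two round tins at (222,284), the grey tray with boxes at (331,296), and the blue look-alikes at (247,215) and (350,251). Only the one at (222,284), side (344,395), is grey and holds two tins. I'll confirm that in a crop and get point clouds.

```bash
cat > h.py <<'E'
import cv2,numpy as np
from scipy.spatial.transform import Rotation as R
from rig import readout, viewer, r
def cloud(n,im,d,p=None):
    p=p or viewer.camera_params(n)
    v,u=np.mgrid[:480,:640]
    P=np.stack([(u-p['cx'])/p['fx']*d,(v-p['cy'])/p['fy']*d,d],-1)
    M=R.from_rotvec(p['rvec']).as_matrix()
    W=(P-p['tvec'])@M
    W[d==0]=np.nan
    return W
def proj(n,X,p=None):
    p=p or viewer.camera_params(n)
    K=np.array([[p['fx'],0,p['cx']],[0,p['fy'],p['cy']],[0,0,1]])
    return cv2.projectPoints(np.atleast_2d(X).astype(float),p['rvec'],p['tvec'],K,None)[0][:,0]
E
python3 - <<'E'
from h import *
cr=[]
for n,(u,v),w in [("scene",(222,284),50),("side",(344,395),50)]:
    z=np.load(n+"0.npz");W=cloud(n,z['im'],z['d'])
    cr.append(cv2.resize(z['im'][v-w:v+w,u-w:u+w],(390,390),interpolation=cv2.INTER_CUBIC))
    t=W[::10,::10].reshape(-1,3)
    print(n,"bin px",np.round(W[v,u],3), "valid",np.isfinite(W[...,0]).mean())
    # bin points
    c=W[v,u]; D=np.linalg.norm(W[...,:2]-c[:2],axis=-1)
    m=(D<.09)&(W[...,2]>.012)&(W[...,2]<.09)
    nn,lab=cv2.connectedComponents(m.astype(np.uint8)); k=np.bincount(lab[m]).argmax()
    m=lab==k; Q=W[m]; print(len(Q),np.percentile(Q,[1,50,99],axis=0).round(3).tolist())
    print(" minarea",cv2.minAreaRect(Q[:,:2].astype(np.float32)*1000))
    rim=Q[Q[:,2]>.052];print(" rim",cv2.minAreaRect(rim[:,:2].astype(np.float32)*1000),len(rim))
    tb=W[(abs(W[...,2])<.02)];print(" table z med",np.median(tb[:,2]))
    for uv in ([(450,240),(470,240),(480,270),(460,225)] if n=="scene" else [(280,150),(260,190),(300,130),(225,145)]): print(uv,W[uv[1],uv[0]].round(3))
cv2.imwrite("pics/crop.png",np.hstack(cr))
E
```

```text
scene bin px [ 0.511 -0.322 -0.   ] valid 0.9951399739583333
1302 [[0.499, -0.376, 0.013], [0.539, -0.312, 0.04], [0.568, -0.254, 0.061]]
 minarea ((533.2433471679688, -315.6485595703125), (125.84785461425781, 72.78667449951172), 88.59281921386719)
 rim ((533.84033203125, -303.64227294921875), (101.78445434570312, 70.84120178222656), 88.54132080078125) 235
 table z med -0.00206064639712088
(450, 240) [0.465 0.269 0.122]
(470, 240) [0.54  0.294 0.198]
(480, 270) [0.638 0.3   0.201]
(460, 225) [0.493 0.276 0.203]
side bin px [ 0.531 -0.322  0.042] valid 0.9960514322916667
2455 [[0.5, -0.377, 0.013], [0.53, -0.311, 0.042], [0.562, -0.254, 0.062]]
 minarea ((531.86083984375, -315.00933837890625), (127.75765228271484, 62.69590759277344), 89.00880432128906)
 rim ((532.0726318359375, -303.117431640625), (104.01158142089844, 62.56991958618164), 88.57451629638672) 423
 table z med 0.000337116183058494
(280, 150) [0.496 0.291 0.166]
(260, 190) [0.439 0.269 0.068]
(300, 130) [0.547 0.3   0.211]
(225, 145) [0.367 0.253 0.216]
```

View pics/crop.png

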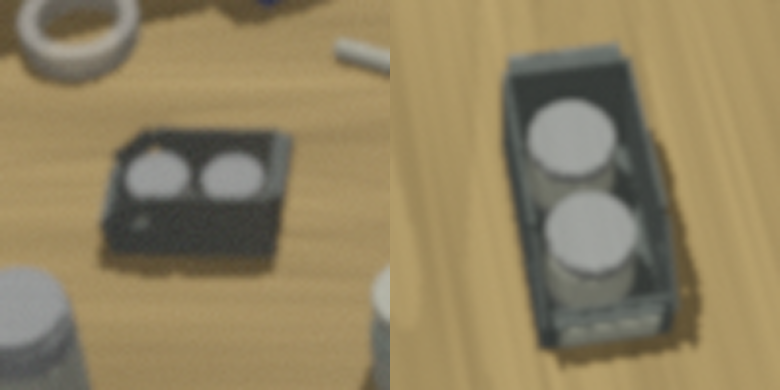

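Confirmed: it's the grey bin with two tins. The lip is at its far end, world +y (scene crop right, side crop top). Next, the panel frame and the hung bins.

Run:
```python
from h import *
for n in ["scene","side"]:
    z=np.load(n+"0.npz");W=cloud(n,z['im'],z['d']).reshape(-1,3)
    a=np.radians(14.6)
    X=np.array([-np.sin(a),np.cos(a)]);Y=np.array([-X[1],X[0]])
    box=W[(np.abs((W[:,:2]-[.48,.285])@X)<.03)&(np.abs((W[:,:2]-[.48,.285])@Y)<.2)&(W[:,2]>.08)&(W[:,2]<.28)]
    for it in range(4):
        u=(box[:,:2]-[.48,.285])
        ang=a; X=np.array([-np.sin(a),np.cos(a)]);Y=np.array([-X[1],X[0]])
        d=u@X;l=u@Y
        sel=(box[:,2]>.222)&(box[:,2]<.24)
        if it: sel&=abs(d-c)<.006
        k,c=np.polyfit(l[sel],d[sel],1); a+=np.arctan(k)
    print(n,"yaw X",np.degrees(a)+90,"sheet d",c,"n",sel.sum(),"std",np.std(d[sel]-c))
    s=abs(d-c)<.01
    print("  l range",np.percentile(l[s],[.5,99.5]),"ztop",np.percentile(box[s,2],[98,99,99.7]))
    mid=abs(l-np.mean(np.percentile(l[s],[.5,99.5])))<.05
    for zz in np.arange(.1,.275,.005):
        q=d[mid&(abs(box[:,2]-zz)<.0025)]
        print("   %.3f %d %.4f"%(zz,len(q),np.median(q)-c if len(q) else 0),end=";")
    print()
    # hung bins: points in front of sheet
    u=W[:,:2]-[.48,.285];d=u@X-c;l=u@Y
    f=(d<-.02)&(d>-.15)&(abs(l)<.22)&(W[:,2]>.09)&(W[:,2]<.25)
    for sg in(1,-1):
        q=f&(l*sg>.03)
        print("  hung",sg,q.sum(),"l",np.percentile(l[q],[1,50,99]).round(4),"d",np.percentile(d[q],[1,99]).round(4),"z",np.percentile(W[q,2],[1,50,95,99]).round(4))
    for uv,Xc in []: pass
```

```text
scene yaw X 108.97452923060861 sheet d -0.0015642274275226354 n 312 std 0.0035552334023783994
  l range [-0.19959236  0.1639951 ] ztop [0.25487349 0.25615283 0.25771868]
   0.100 0 0.0000;   0.105 4 -0.0056;   0.110 14 -0.0059;   0.115 33 -0.0048;   0.120 40 -0.0042;   0.125 22 -0.0005;   0.130 13 -0.0007;   0.135 10 -0.0020;   0.140 2 -0.0045;   0.145 10 -0.0063;   0.150 25 -0.0072;   0.155 59 -0.0033;   0.160 63 -0.0035;   0.165 32 -0.0016;   0.170 30 -0.0007;   0.175 9 -0.0018;   0.180 0 0.0000;   0.185 10 -0.0067;   0.190 41 -0.0068;   0.195 56 -0.0063;   0.200 86 -0.0049;   0.205 34 -0.0021;   0.210 37 -0.0008;   0.215 33 -0.0015;   0.220 44 -0.0011;   0.225 28 -0.0008;   0.230 34 -0.0019;   0.235 38 -0.0014;   0.240 35 -0.0010;   0.245 38 -0.0015;   0.250 42 -0.0010;   0.255 34 -0.0007;   0.260 5 -0.0027;   0.265 0 0.0000;   0.270 0 0.0000;
  hung 1 1278 l [0.0825 0.1037 0.1532] d [-0.122  -0.0209] z [0.1426 0.1755 0.2013 0.2043]
  hung -1 1795 l [-0.1587 -0.1326 -0.0909] d [-0.1337 -0.0204] z [0.1442 0.1834 0.2016 0.2052]
side yaw X 109.73907030529489 sheet d 0.000320974419931
[... 298 characters left out ...]
.145 26 -0.0033;   0.150 47 -0.0065;   0.155 71 -0.0076;   0.160 111 -0.0053;   0.165 89 -0.0022;   0.170 68 -0.0003;   0.175 73 -0.0010;   0.180 68 -0.0008;   0.185 22 -0.0038;   0.190 52 -0.0074;   0.195 75 -0.0079;   0.200 119 -0.0056;   0.205 90 -0.0020;   0.210 69 -0.0004;   0.215 66 -0.0007;   0.220 82 -0.0009;   0.225 73 -0.0004;   0.230 79 -0.0012;   0.235 74 -0.0007;   0.240 73 -0.0007;   0.245 90 -0.0012;   0.250 69 -0.0008;   0.255 85 -0.0005;   0.260 15 -0.0031;   0.265 0 0.0000;   0.270 0 0.0000;
  hung 1 1282 l [0.0882 0.119  0.1526] d [-0.1228 -0.0221] z [0.1464 0.1755 0.2017 0.2059]
  hung -1 1511 l [-0.1553 -0.1177 -0.0883] d [-0.1357 -0.0204] z [0.1462 0.1858 0.2043 0.2073]
```

```bash
cat > panel.py <<'E'
from h import *
def fit(W,a=np.radians(14.6),c0=np.array([.48,.285]),zr=(.222,.252),lr=.2):
    W=W.reshape(-1,3); W=W[(W[:,2]>.08)&(W[:,2]<.28)]
    c=0
    for it in range(8):
        X=np.array([-np.sin(a),np.cos(a)]);Y=np.array([-X[1],X[0]])
        d=(W[:,:2]-c0)@X;l=(W[:,:2]-c0)@Y
        s=(W[:,2]>zr[0])&(W[:,2]<zr[1])&(abs(l)<lr)&(abs(d-c)<(.03 if it<2 else .006))
        k,c=np.polyfit(l[s],d[s],1)
        if it<7:a-=np.arctan(k)
    return a,c,X,Y,d-c,l,W[:,2],s
E
python3 - <<'E'
from panel import *
for n in ["scene","side"]:
    z=np.load(n+"0.npz");A=cloud(n,z['im'],z['d'])
    a,c,X,Y,d,l,h,s=fit(A)
    print(n,"yawX",np.degrees(a)+90,"c",c,"n",s.sum(),"std",d[s].std(), "X",X)
    s=abs(d)<.01;lr=np.percentile(l[s],[.5,99.5]);lm=lr.mean()
    print(" l range",lr,lm,"ztop",np.percentile(h[s],[98,99,99.7]))
    o=np.array([.48,.285])+c*X+lm*Y;print(" mid sheet world",o)
    l=l-lm
    for zz in np.arange(.175,.265,.003):
        q=d[(abs(l)<.06)&(abs(h-zz)<.0015)&(abs(d)<.02)]
        print(" %.3f %d %.1f"%(zz,len(q),1e3*np.median(q) if len(q) else 0),end=";")
    print()
    f=(d<-.012)&(d>-.15)&(abs(l)<.22)&(h>.09)&(h<.25)
    for sg in(1,-1):
        q=f&(l*sg>.03)
        print("  hung",sg,q.sum(),"l",np.percentile(l[q],[1,50,99]).round(4),"d",np.percentile(d[q],[1,99]).round(4),"z",np.percentile(h[q],[1,50,95,99]).round(4))
    # loose bin, yaw from side walls
    W=A.reshape(-1,3);u=W[:,:2]-[.532,-.316]
    m=(np.linalg.norm(u,axis=1)<.085)&(W[:,2]>.02)&(W[:,2]<.075)
    Q=W[m];rim=Q[Q[:,2]>.05]
    print(" bin y ends",np.percentile(Q[:,1],[.5,99.5])," z>.055 y",np.percentile(rim[:,1],[.5,99.5]))
    for y in np.arange(-.37,-.25,.015):
        q=Q[(abs(Q[:,1]-y)<.006)&(Q[:,2]>.035)]
        if len(q):print("  y%.3f x %.4f %.4f"%(y,*np.percentile(q[:,0],[2,98])),end=";")
    print()
E
```

```text
scene yawX 104.13672693785479 c -0.0016859434088983536 n 817 std 0.001478586669247517 X [-0.24423666  0.96971566]
 l range [-0.46602899  0.16598653] -0.15002122853567737 ztop [0.25476079 0.25605096 0.25832991]
 mid sheet world [0.6258897 0.3200058]
 0.175 22 -1.3; 0.178 12 -2.4; 0.181 30 -13.8; 0.184 20 -13.2; 0.187 33 -6.7; 0.190 41 -7.2; 0.193 32 -8.8; 0.196 51 -7.3; 0.199 64 -5.2; 0.202 96 -6.2; 0.205 65 -4.7; 0.208 41 0.1; 0.211 32 0.7; 0.214 26 -0.2; 0.217 38 0.2; 0.220 26 0.3; 0.223 32 -0.4; 0.226 29 0.3; 0.229 32 -0.3; 0.232 36 0.2; 0.235 33 0.3; 0.238 34 -0.0; 0.241 26 -0.3; 0.244 33 -0.2; 0.247 41 0.3; 0.250 23 -0.3; 0.253 46 0.9; 0.256 25 -0.4; 0.259 8 -0.9; 0.262 0 0.0; 0.265 0 0.0;
  hung 1 647 l [0.0306 0.0486 0.0555] d [-0.1272 -0.0125] z [0.158  0.1858 0.2025 0.2053]
  hung -1 681 l [-0.2188 -0.1877 -0.1486] d [-0.1493 -0.0869] z [0.1056 0.1151 0.1641 0.1689]
 bin y ends [-0.37656562 -0.25359344]  z>.055 y [-0.35463311 -0.25317245]
  y-0.370 x 0.5004 0.5673;  y-0.355 x 0.4998 0.5654;  y-0.340 x 0.5013 0.5661;  y-0.325 x 0.5011 0.5660;  y-0.310 x 0.5014 0.5661;  y-0.295
[... 544 characters left out ...]
1 0.4; 0.220 46 -0.2; 0.223 48 -0.3; 0.226 46 0.3; 0.229 53 -0.3; 0.232 46 0.0; 0.235 55 0.3; 0.238 40 -0.4; 0.241 50 0.1; 0.244 53 0.2; 0.247 47 -0.4; 0.250 48 -0.2; 0.253 53 0.2; 0.256 58 0.7; 0.259 22 -1.4; 0.262 0 0.0; 0.265 0 0.0;
  hung 1 633 l [0.0303 0.0473 0.1378] d [-0.1291 -0.0124] z [0.1452 0.1776 0.2045 0.2073]
  hung -1 444 l [-0.2184 -0.1688 -0.1314] d [-0.1498 -0.0867] z [0.0916 0.1156 0.1209 0.1605]
 bin y ends [-0.3776154  -0.25289789]  z>.055 y [-0.3580227 -0.251583 ]
  y-0.370 x 0.5003 0.5614;  y-0.355 x 0.5004 0.5614;  y-0.340 x 0.5004 0.5616;  y-0.325 x 0.5008 0.5617;  y-0.310 x 0.5010 0.5626;  y-0.295 x 0.5013 0.5629;  y-0.280 x 0.5017 0.5628;  y-0.265 x 0.5024 0.5617;
```

Run:
```python
from panel import *
for n in ["scene","side"]:
    z=np.load(n+"0.npz");A=cloud(n,z['im'],z['d'])
    a,c,X,Y,d,l,h,s=fit(A)
    s=(abs(d)<.006)&(abs(l)<.22)&(h>.2);lr=np.percentile(l[s],[.5,99.5]);lm=lr.mean()
    print(n," l range",lr,lm,"mid sheet world",np.array([.48,.285])+c*X+lm*Y,"Y",Y)
    l=l-lm
    for lo,hi in [(-.08,-.04),(-.04,0),(0,.04)]:
        print("  ztop",np.percentile(h[(abs(d)<.008)&(l>lo)&(l<hi)],[98,99.5]).round(4),"tongue z max", np.percentile(h[(d<-.004)&(d>-.009)&(l>lo)&(l<hi)&(h>.18)&(h<.225)],[50,90,97]).round(4))
    f=(d<-.025)&(d>-.14)&(abs(l)<.22)&(h>.17)&(h<.25)
    for sg in(1,-1):
        q=f&(l*sg>.03)
        print("  hung",sg,q.sum(),"l",np.percentile(l[q],[1,50,99]).round(4),"d",np.percentile(d[q],[1,99]).round(4),"z",np.percentile(h[q],[95,99]).round(4))
    W=A.reshape(-1,3)
    q=W[(W[:,0]>.40)&(W[:,0]<.66)&(W[:,1]>-.42)&(W[:,1]<-.22)&(W[:,2]>.065)]
    print("  obst",len(q),q.min(0) if len(q) else"",q.max(0)if len(q) else"")
s=readout.sense();M=R.from_rotvec(s['tcp_rot']).as_matrix();print(M.round(3))
for t in [(.531,-.319,.20)]: print(M.T@(np.array(t)-s['position']))
```

```text
scene  l range [-0.20098286  0.16974251] -0.015620176968392518 mid sheet world [0.4955589  0.28718013] Y [-0.96971566 -0.24423666]
  ztop [0.2561 0.2572] tongue z max [0.1981 0.201  0.2014]
  ztop [0.2542 0.2558] tongue z max [0.1964 0.2011 0.2025]
  ztop [0.2548 0.2571] tongue z max [0.1936 0.201  0.2022]
  hung 1 858 l [0.0954 0.135  0.1643] d [-0.1258 -0.0259] z [0.2024 0.2046]
  hung -1 1209 l [-0.1456 -0.1107 -0.0792] d [-0.1254 -0.0261] z [0.2024 0.2053]
  obst 30 [ 0.57016519 -0.41488505  0.06525517] [ 0.6595561  -0.26858045  0.10187806]
side  l range [-0.19744418  0.16986151] -0.013791331739797852 mid sheet world [0.49331912 0.28858515] Y [-0.96977791 -0.24398936]
  ztop [0.2557 0.2575] tongue z max [0.1967 0.2021 0.2061]
  ztop [0.255  0.2577] tongue z max [0.197  0.2023 0.2065]
  ztop [0.2556 0.2577] tongue z max [0.1966 0.2031 0.2173]
  hung 1 931 l [0.0985 0.127  0.1605] d [-0.1284 -0.0267] z [0.2035 0.206 ]
  hung -1 980 l [-0.1441 -0.1128 -0.0808] d [-0.1273 -0.0267] z [0.2041 0.207 ]
  obst 290 [ 0.64735888 -0.41999593  0.06539239] [ 0.65999293 -0.37527856  0.10651497]
[[ 0.918  0.397 -0.001]
 [ 0.397 -0.918  0.001]
 [-0.    -0.001 -1.   ]]
[ 0.36097744 -0.14609391  0.02191853]
```

Request:
carry_out(series=[{"hand":-1,"tx":0.036,"ty":-0.0146},{"hand":-1,"tx":0.036,"ty":-0.0146},{"hand":-1,"tx":0.036,"ty":-0.0146},{"hand":-1,"tx":0.036,"ty":-0.0146},{"hand":-1,"tx":0.036,"ty":-0.0146}])

```text
invalid input
```

Request:
carry_out(series=[{"hand":-1,"tx":0.036,"ty":-0.0146},{"hand":-1,"tx":0.036,"ty":-0.0146},{"hand":-1,"tx":0.036,"ty":-0.0146},{"hand":-1,"tx":0.036,"ty":-0.0146},{"hand":-1,"tx":0.036,"ty":-0.0146}])

```text
invalid input
```

Request:
carry_out(series=[{"hand":-1,"rz":-6.5},{"hand":-1,"rz":-6.5},{"hand":-1,"rz":-6.5},{"hand":-1,"rz":-6.5},{"hand":-1,"rz":-6.5}])

```text
invalid input
```

Request:
carry_out(series=[{"hand":-1,"rz":-6.5},{"hand":-1,"rz":-6.5},{"hand":-1,"rz":-6.5},{"hand":-1,"rz":-6.5},{"hand":-1,"rz":-6.5}])

```text
invalid input
```

```bash
cat > rel.py <<'E'
from h import *
def rel(t,yaw,s=None):
    s=s or readout.sense();M=R.from_rotvec(s['tcp_rot']).as_matrix()
    y=np.degrees(np.arctan2(M[1,0],M[0,0]))
    print("pos",np.round(s['position'],4),"xyaw %.2f"%y,"tilt",np.degrees(M[:2,2]).round(2),"shift tool",(M.T@(np.array(t)-s['position'])).round(4),"rz %.2f"%(-(yaw-y)),"F",np.round(s['contact_force'],2),"T",np.round(s['torque'],2),"w %.4f g %.1f t %.2f"%(s['width'],s['grip_force'],s['time']))
E
python3 - <<'E'
from rel import *
rel((.531,-.319,.2),88.9)
p=viewer.camera_params("wrist")
im,d=viewer.get_image("wrist");cv2.imwrite("pics/w1.png",im)
W=cloud("wrist",im,d,p)
print("table",np.nanmedian(W[abs(W[...,2])<.015][:,2]))
np.savez("w1.npz",W=W)
Q=W.reshape(-1,3);u=Q[:,:2]-[.532,-.316]
Q=Q[(np.linalg.norm(u,axis=1)<.085)&(Q[:,2]>.03)&(Q[:,2]<.075)]
print(len(Q),"y",np.percentile(Q[:,1],[.5,99.5]),"z",np.percentile(Q[:,2],[50,99]))
for y in np.arange(-.37,-.25,.015):
    q=Q[(abs(Q[:,1]-y)<.006)&(Q[:,2]>.045)]
    if len(q):print("  y%.3f x %.4f %.4f"%(y,*np.percentile(q[:,0],[2,98])),end=";")
E
```

```text
pos [ 0.2576 -0.5963  0.2217] xyaw 23.37 tilt [-0.04  0.08] shift tool [ 0.361  -0.1461  0.0219] rz -65.53 F [-0.48 -0.65 -0.66] T [-0.   -0.02 -0.01] w 0.0871 g 0.0 t 0.10
table 0.0011489762623181161Traceback (most recent call last):
  File "<stdin>", line 10, in <module>
    return _quantile_unchecked(
        a, q, axis, out, overwrite_input, method, keepdims, weights)
    return _ureduce(a,
                    func=_quantile_ureduce_func,
    ...<5 lines>...
                    overwrite_input=overwrite_input,
                    method=method)
    r = func(a, **kwargs)
    result = _quantile(arr,
                       quantiles=q,
    ...<2 lines>...
                       out=out,
                       weights=wgt)
    slices_having_nans = np.isnan(arr[-1, ...])
                                  ~~~^^^^^^^^^
IndexError: index -1 is out of bounds for axis 0 with size 0
```

View pics/w1.png

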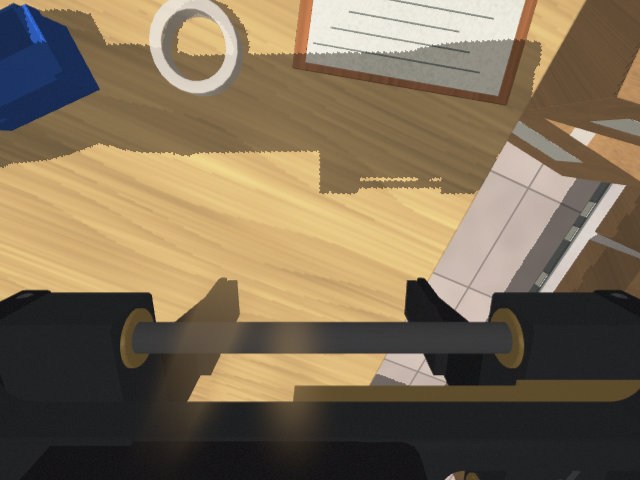

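The move calls were refused, so the wrist picture only shows the start pose: table, tape roll at (197,45), no bin. I'll try a row with every key filled in.

Request:
carry_out(series=[{"hand":-1.0,"tx":0.036,"ty":-0.0146,"tz":0.0,"rx":0.0,"ry":0.0,"rz":0.0}])

```text
time: 0.23
position: [0.2776, -0.5737, 0.2217]
tcp_rot: [3.079, 0.62, -0.007]
contact_force: [-0.9, -0.6, 0.6]
width: 0.0873
grip_force: 0.0
```

Request:
carry_out(series=[{"hand":-1,"tx":0.036,"ty":-0.0146,"tz":0,"rx":0,"ry":0,"rz":0},{"hand":-1,"tx":0.036,"ty":-0.0146,"tz":0,"rx":0,"ry":0,"rz":0},{"hand":-1,"tx":0.036,"ty":-0.0146,"tz":0,"rx":0,"ry":0,"rz":0},{"hand":-1,"tx":0.036,"ty":-0.0146,"tz":0,"rx":0,"ry":0,"rz":0},{"hand":-1,"tx":0.036,"ty":-0.0146,"tz":0,"rx":0,"ry":0,"rz":0}])

```text
time: 0.65
position: [0.4222, -0.429, 0.2224]
tcp_rot: [-3.076, -0.636, 0.0]
contact_force: [1.2, -0.6, 0.3]
width: 0.0869
grip_force: 0.0
```

Request:
carry_out(series=[{"hand":-1,"tx":0.036,"ty":-0.0146,"tz":0,"rx":0,"ry":0,"rz":0},{"hand":-1,"tx":0.036,"ty":-0.0146,"tz":0,"rx":0,"ry":0,"rz":0},{"hand":-1,"tx":0.036,"ty":-0.0146,"tz":0,"rx":0,"ry":0,"rz":0},{"hand":-1,"tx":0.036,"ty":-0.0146,"tz":0,"rx":0,"ry":0,"rz":0}])

```text
time: 0.98
position: [0.5313, -0.3183, 0.2225]
tcp_rot: [-3.076, -0.636, 0.0]
contact_force: [0.5, -0.9, 0.7]
width: 0.0869
grip_force: 0.0
```

Request:
carry_out(series=[{"hand":-1,"tx":0,"ty":0,"tz":0,"rx":0,"ry":0,"rz":-6.5},{"hand":-1,"tx":0,"ty":0,"tz":0,"rx":0,"ry":0,"rz":-6.5},{"hand":-1,"tx":0,"ty":0,"tz":0,"rx":0,"ry":0,"rz":-6.5},{"hand":-1,"tx":0,"ty":0,"tz":0,"rx":0,"ry":0,"rz":-6.5},{"hand":-1,"tx":0,"ty":0,"tz":0,"rx":0,"ry":0,"rz":-6.5}])

```text
time: 1.4
position: [0.5302, -0.3197, 0.2222]
tcp_rot: [-2.771, -1.479, 0.001]
contact_force: [-0.1, -0.2, 0.1]
width: 0.0871
grip_force: 0.0
```

Request:
carry_out(series=[{"hand":-1,"tx":0,"ty":0,"tz":0,"rx":0,"ry":0,"rz":-6.5},{"hand":-1,"tx":0,"ty":0,"tz":0,"rx":0,"ry":0,"rz":-6.5},{"hand":-1,"tx":0,"ty":0,"tz":0,"rx":0,"ry":0,"rz":-6.5},{"hand":-1,"tx":0,"ty":0,"tz":0,"rx":0,"ry":0,"rz":-6.5},{"hand":-1,"tx":0,"ty":0,"tz":0,"rx":0,"ry":0,"rz":-6.5}])

```text
time: 1.82
position: [0.5302, -0.3198, 0.2222]
tcp_rot: [-2.246, -2.195, 0.0]
contact_force: [-0.3, -0.6, -0.3]
width: 0.087
grip_force: 0.0
```

Request:
carry_out(series=[{"hand":-1,"tx":0,"ty":0,"tz":0,"rx":0,"ry":0,"rz":0},{"hand":-1,"tx":0,"ty":0,"tz":0,"rx":0,"ry":0,"rz":0}])

```text
time: 1.98
position: [0.5302, -0.3199, 0.2223]
tcp_rot: [-2.257, -2.185, -0.0]
contact_force: [-0.0, 0.0, 0.3]
width: 0.087
grip_force: 0.0
```

Run:
```python
from rel import *
rel((.531,-.319,.2),88.9)
p=viewer.camera_params("wrist")
im,d=viewer.get_image("wrist");cv2.imwrite("pics/w2.png",im)
W=cloud("wrist",im,d,p)
print("table",np.nanmedian(W[abs(W[...,2])<.015][:,2]))
np.savez("w2.npz",W=W)
Q=W.reshape(-1,3);u=Q[:,:2]-[.532,-.316]
Q=Q[(np.linalg.norm(u,axis=1)<.085)&(Q[:,2]>.03)&(Q[:,2]<.075)]
print(len(Q))
if len(Q):
  print("y",np.percentile(Q[:,1],[.5,99.5]),"z",np.percentile(Q[:,2],[50,99]))
  for y in np.arange(-.37,-.25,.015):
    q=Q[(abs(Q[:,1]-y)<.006)&(Q[:,2]>.045)]
    if len(q):print("  y%.3f x %.4f %.4f"%(y,*np.percentile(q[:,0],[2,98])),end=";")
```

```text
pos [ 0.5302 -0.3199  0.2223] xyaw 88.15 tilt [-0.02  0.02] shift tool [0.0009 0.0008 0.0223] rz -0.75 F [-0.04  0.01  0.32] T [-0.02 -0.01 -0.04] w 0.0870 g 0.0 t 1.98
table 0.0009691721631982625
4426
y [-0.3699336  -0.25158442] z [0.04438343 0.06210153]
  y-0.355 x 0.4993 0.5606;  y-0.340 x 0.4995 0.5613;  y-0.325 x 0.5002 0.5613;  y-0.310 x 0.5000 0.5614;  y-0.295 x 0.5005 0.5615;  y-0.280 x 0.5009 0.5626;  y-0.265 x 0.5012 0.5626;
```

View pics/w2.png

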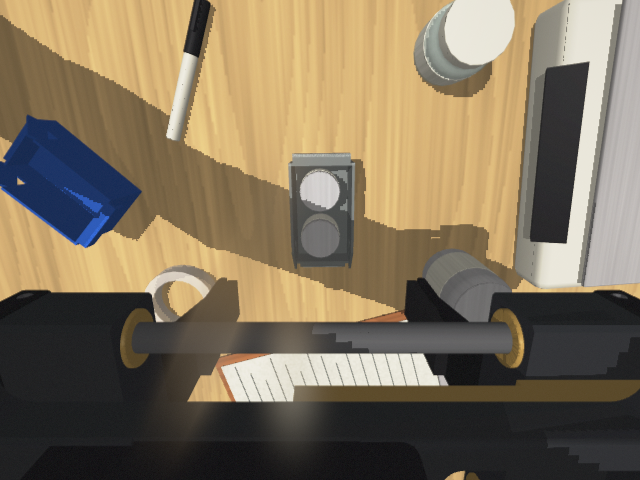

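The bin is at (322,210) with its lip at the top (322,158), between the open fingers' lines. The can at (465,285) is clear. Descending.

Request:
carry_out(series=[{"hand":-1,"tx":0.003,"ty":0.0005,"tz":0.03,"rx":0,"ry":0,"rz":-0.8},{"hand":-1,"tx":0,"ty":0,"tz":0.035,"rx":0,"ry":0,"rz":0},{"hand":-1,"tx":0,"ty":0,"tz":0.035,"rx":0,"ry":0,"rz":0},{"hand":-1,"tx":0,"ty":0,"tz":0.035,"rx":0,"ry":0,"rz":0},{"hand":-1,"tx":0,"ty":0,"tz":0.03,"rx":0,"ry":0,"rz":0}])

```text
time: 2.45
position: [0.5302, -0.3166, 0.0553]
tcp_rot: [-2.241, -2.2, 0.001]
contact_force: [-0.3, -0.8, -0.1]
width: 0.0873
grip_force: 0.0
```

Request:
carry_out(series=[{"hand":-1,"tx":0,"ty":0,"tz":0.02,"rx":0,"ry":0,"rz":0},{"hand":-1,"tx":0,"ty":0,"tz":0.015,"rx":0,"ry":0,"rz":0},{"hand":-1,"tx":0,"ty":0,"tz":0,"rx":0,"ry":0,"rz":0}])

```text
time: 2.7
position: [0.5287, -0.3157, 0.0189]
tcp_rot: [-2.237, -2.198, 0.002]
contact_force: [-1.1, -0.2, 0.3]
width: 0.087
grip_force: 0.0
```

Request:
carry_out(series=[{"hand":0.2,"tx":0,"ty":0,"tz":0,"rx":0,"ry":0,"rz":0},{"hand":0.5,"tx":0,"ty":0,"tz":0,"rx":0,"ry":0,"rz":0},{"hand":1,"tx":0,"ty":0,"tz":0,"rx":0,"ry":0,"rz":0},{"hand":1,"tx":0,"ty":0,"tz":0,"rx":0,"ry":0,"rz":0},{"hand":1,"tx":0,"ty":0,"tz":0,"rx":0,"ry":0,"rz":0}])

```text
time: 3.12
position: [0.5313, -0.3173, 0.0236]
tcp_rot: [2.237, 2.204, 0.0]
contact_force: [3.9, -0.5, 9.8]
width: 0.0617
grip_force: 30.5
```

Request:
carry_out(series=[{"hand":1,"tx":0,"ty":0,"tz":0,"rx":0,"ry":0,"rz":0},{"hand":1,"tx":0,"ty":0,"tz":0,"rx":0,"ry":0,"rz":0},{"hand":1,"tx":0,"ty":0,"tz":0,"rx":0,"ry":0,"rz":0}])

```text
time: 3.37
position: [0.5313, -0.3173, 0.0236]
tcp_rot: [2.237, 2.204, 0.0]
contact_force: [-1.7, 0.4, 6.2]
width: 0.0616
grip_force: 30.0
```

Request:
carry_out(series=[{"hand":1,"tx":0,"ty":0,"tz":-0.005,"rx":0,"ry":0,"rz":0},{"hand":1,"tx":0,"ty":0,"tz":-0.01,"rx":0,"ry":0,"rz":0},{"hand":1,"tx":0,"ty":0,"tz":-0.01,"rx":0,"ry":0,"rz":0},{"hand":1,"tx":0,"ty":0,"tz":0,"rx":0,"ry":0,"rz":0},{"hand":1,"tx":0,"ty":0,"tz":0,"rx":0,"ry":0,"rz":0}])

```text
time: 3.78
position: [0.5316, -0.3172, 0.0487]
tcp_rot: [2.236, 2.204, 0.001]
contact_force: [-0.1, -0.4, -2.9]
width: 0.062
grip_force: 30.0
```

Run:
```python
from rel import *
rel((.5026,.223,.3),104.13)
W0=None
for n in ["side"]:
    im,d=viewer.get_image(n);W=cloud(n,im,d).reshape(-1,3)
    q=W[(abs(W[:,0]-.531)<.045)&(W[:,1]>-.40)&(W[:,1]<-.23)&(W[:,2]>.07)&(W[:,2]<.1)]
    for y in np.arange(-.37,-.25,.015):
        k=q[abs(q[:,1]-y)<.005]
        if len(k):print("y%.3f n%d zmax %.4f"%(y,len(k),np.percentile(k[:,2],95)))
```

```text
pos [ 0.5316 -0.3172  0.0487] xyaw 89.16 tilt [ 0.1  -0.06] shift tool [ 0.5395 -0.0365 -0.2519] rz -14.97 F [-0.06 -0.37 -2.89] T [-0.03 -0.08  0.04] w 0.0620 g 30.0 t 3.78
y-0.355 n53 zmax 0.0834
y-0.340 n49 zmax 0.0859
y-0.325 n108 zmax 0.0947
y-0.310 n21 zmax 0.0995
y-0.295 n15 zmax 0.0794
```

Lifted: weight about 2.4–2.9 N, level. TCP is 23.6 mm above the bin's underside, so the lip edge is at TCP + 22 mm. Raising, turning, then travelling.

Request:
carry_out(series=[{"hand":1,"tx":0,"ty":0,"tz":-0.02,"rx":0,"ry":0,"rz":-2},{"hand":1,"tx":0,"ty":0,"tz":-0.035,"rx":0,"ry":0,"rz":-3.5},{"hand":1,"tx":0,"ty":0,"tz":-0.04,"rx":0,"ry":0,"rz":-4},{"hand":1,"tx":0,"ty":0,"tz":-0.035,"rx":0,"ry":0,"rz":-3.5},{"hand":1,"tx":0,"ty":0,"tz":-0.018,"rx":0,"ry":0,"rz":-2}])

```text
time: 4.25
position: [0.5322, -0.3174, 0.2]
tcp_rot: [1.923, 2.478, 0.001]
contact_force: [1.2, -0.9, -1.3]
width: 0.0619
grip_force: 30.0
```

Request:
carry_out(series=[{"hand":1,"tx":0.008,"ty":0.003,"tz":0,"rx":0,"ry":0,"rz":0},{"hand":1,"tx":0.016,"ty":0.005,"tz":0,"rx":0,"ry":0,"rz":0},{"hand":1,"tx":0.026,"ty":0.006,"tz":0,"rx":0,"ry":0,"rz":0},{"hand":1,"tx":0.03,"ty":0.007,"tz":0,"rx":0,"ry":0,"rz":0},{"hand":1,"tx":0.03,"ty":0.007,"tz":0,"rx":0,"ry":0,"rz":0}])

```text
time: 4.67
position: [0.5297, -0.2004, 0.1928]
tcp_rot: [-1.929, -2.474, 0.001]
contact_force: [0.9, 0.7, -2.6]
width: 0.0618
grip_force: 30.0
```

Request:
carry_out(series=[{"hand":1,"tx":0.03,"ty":0.007,"tz":0,"rx":0,"ry":0,"rz":0},{"hand":1,"tx":0.03,"ty":0.007,"tz":0,"rx":0,"ry":0,"rz":0},{"hand":1,"tx":0.03,"ty":0.007,"tz":0,"rx":0,"ry":0,"rz":0},{"hand":1,"tx":0.03,"ty":0.007,"tz":0,"rx":0,"ry":0,"rz":0},{"hand":1,"tx":0.03,"ty":0.007,"tz":0,"rx":0,"ry":0,"rz":0}])

```text
time: 5.08
position: [0.5263, -0.0463, 0.1931]
tcp_rot: [-1.928, -2.476, 0.003]
contact_force: [0.4, -0.3, -2.7]
width: 0.0616
grip_force: 30.0
```

Request:
carry_out(series=[{"hand":1,"tx":0.03,"ty":0.007,"tz":0,"rx":0,"ry":0,"rz":0},{"hand":1,"tx":0.03,"ty":0.007,"tz":0,"rx":0,"ry":0,"rz":0},{"hand":1,"tx":0.03,"ty":0.007,"tz":0,"rx":0,"ry":0,"rz":0},{"hand":1,"tx":0.025,"ty":0.005,"tz":0,"rx":0,"ry":0,"rz":0},{"hand":1,"tx":0.015,"ty":0.003,"tz":0,"rx":0,"ry":0,"rz":0}])

```text
time: 5.5
position: [0.522, 0.0887, 0.1933]
tcp_rot: [-1.924, -2.479, 0.002]
contact_force: [0.4, 0.2, -2.9]
width: 0.0619
grip_force: 30.0
```

Run:
```python
from rel import *
rel((.5074,.2035,.196),104.13)
```

```text
pos [0.522  0.0887 0.1933] xyaw 104.38 tilt [-0.21  0.06] shift tool [ 0.1148  0.0144 -0.0025] rz 0.25 F [ 0.38  0.2  -2.89] T [-0.03 -0.1   0.  ] w 0.0619 g 30.0 t 5.50
```

Request:
carry_out(series=[{"hand":1,"tx":0.02,"ty":0.003,"tz":-0.001,"rx":0,"ry":0,"rz":0.2},{"hand":1,"tx":0.03,"ty":0.004,"tz":-0.001,"rx":0,"ry":0,"rz":0},{"hand":1,"tx":0.03,"ty":0.004,"tz":-0.001,"rx":0,"ry":0,"rz":0},{"hand":1,"tx":0.02,"ty":0.003,"tz":0,"rx":0,"ry":0,"rz":0},{"hand":1,"tx":0.014,"ty":0,"tz":0,"rx":0,"ry":0,"rz":0}])

```text
time: 5.92
position: [0.5077, 0.2016, 0.1963]
tcp_rot: [-1.929, -2.476, 0.003]
contact_force: [-0.7, -0.1, -2.9]
width: 0.0619
grip_force: 30.0
```

Request:
carry_out(series=[{"hand":1,"tx":0,"ty":0,"tz":0,"rx":0,"ry":0,"rz":0},{"hand":1,"tx":0,"ty":0,"tz":0,"rx":0,"ry":0,"rz":0}])

```text
time: 6.08
position: [0.5085, 0.1991, 0.1965]
tcp_rot: [-1.93, -2.476, 0.004]
contact_force: [-0.6, -0.5, -3.2]
width: 0.0615
grip_force: 30.0
```

Run:
```python
from panel import *
from rel import rel
rel((.5074,.2035,.196),104.13)
p=viewer.camera_params("wrist")
im,d=viewer.get_image("wrist");cv2.imwrite("pics/w3.png",im);W=cloud("wrist",im,d,p)
np.savez("w3.npz",W=W)
a,c,X,Y,dd,l,h,s=fit(W,lr=.17)
print("yaw",np.degrees(a)+90,"c",c,"n",s.sum(),"std",dd[s].std())
l=l+.0147
s=(abs(dd)<.006)
print("ztop",np.percentile(h[s],[98,99.5,99.9]))
for zz in np.arange(.184,.265,.003):
    q=dd[(abs(l)<.16)&(abs(h-zz)<.0015)&(abs(dd)<.02)]
    if len(q): print(" %.3f %d %.1f"%(zz,len(q),1e3*np.median(q)),end=";")
s=readout.sense();print("\nTCP dist to sheet",(s['position'][:2]-[.48,.285])@X-c, "l",(s['position'][:2]-[.48,.285])@Y+.0147)
# held bin lip
Q=W.reshape(-1,3);u=Q[:,:2]-s['position'][:2];
m=(abs(u@Y)<.02)&(u@X>.03)&(u@X<.082)&(Q[:,2]>.2)&(Q[:,2]<.25)
print("held back",m.sum(),np.percentile((u@X)[m],[50,97,99.5]) if m.sum() else "",np.percentile(Q[m,2],[5,50,95]) if m.sum() else "")
```

```text
pos [0.5085 0.1991 0.1965] xyaw 104.11 tilt [-0.19 -0.04] shift tool [0.0046 0.     0.0005] rz -0.02 F [-0.58 -0.48 -3.15] T [-0.03 -0.1   0.04] w 0.0615 g 30.0 t 6.08Traceback (most recent call last):
  File "<stdin>", line 7, in <module>
  File "panel.py", line 9, in fit
    k,c=np.polyfit(l[s],d[s],1)
        ~~~~~~~~~~^^^^^^^^^^^^^
    raise TypeError("expected non-empty vector for x")
TypeError: expected non-empty vector for x
```

View pics/w3.png

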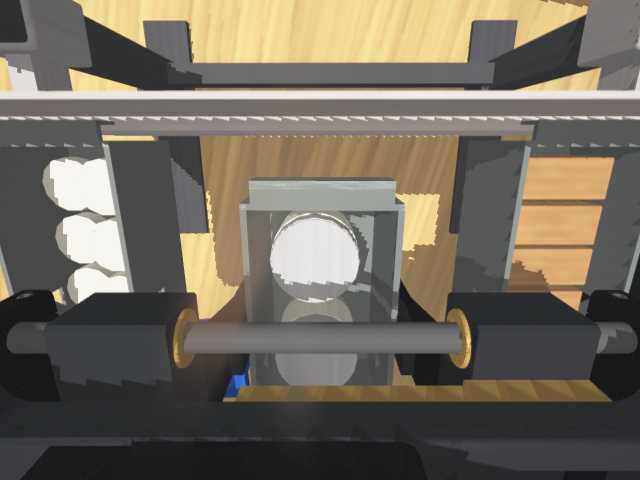

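The wrist view shows the held bin's lip at (321,183), the tongue at row ~127, the sheet's top edge at row ~95, and hung bins' inner edges at columns ~112 and ~527. We are centred. Printing a depth profile down column 320.

Run:
```python
from h import *
W=np.load("w3.npz")['W'];s=readout.sense()
a=np.radians(14.13);X=np.array([-np.sin(a),np.cos(a)])
for v in list(range(84,146,2))+list(range(172,216,2)):
    r_=W[v,270:371] if v<150 else W[v,280:361]
    print(v,"d %.1f z %.1f"%(1e3*np.nanmedian((r_[:,:2]-s['position'][:2])@X),1e3*np.nanmedian(r_[:,2])),end=" | ")
```

```text
84 d 127.7 z 35.7 | 86 d 127.7 z 24.3 | 88 d 129.2 z 1.0 | 90 d 93.6 z 258.3 | 92 d 93.1 z 258.1 | 94 d 92.6 z 258.2 | 96 d 92.1 z 258.4 | 98 d 91.8 z 256.5 | 100 d 91.7 z 251.8 | 102 d 91.8 z 246.1 | 104 d 91.8 z 240.0 | 106 d 91.8 z 233.3 | 108 d 91.8 z 225.5 | 110 d 91.8 z 216.9 | 112 d 91.8 z 207.0 | 114 d 91.9 z 195.6 | 116 d 91.6 z 186.7 | 118 d 90.6 z 187.4 | 120 d 89.7 z 188.5 | 122 d 88.8 z 189.2 | 124 d 87.2 z 203.3 | 126 d 86.4 z 203.2 | 128 d 85.6 z 203.2 | 130 d 84.8 z 200.4 | 132 d 84.9 z 160.9 | 134 d 84.8 z 110.2 | 136 d 84.8 z 0.9 | 138 d 82.9 z 0.9 | 140 d 81.0 z 0.7 | 142 d 79.1 z 0.9 | 144 d 77.1 z 0.7 | 172 d 49.3 z 0.8 | 174 d 47.3 z 0.9 | 176 d 45.2 z 0.8 | 178 d 66.4 z 225.7 | 180 d 66.4 z 232.6 | 182 d 65.8 z 233.8 | 184 d 65.1 z 233.9 | 186 d 64.3 z 233.6 | 188 d 63.7 z 233.9 | 190 d 62.9 z 233.8 | 192 d 62.2 z 233.8 | 194 d 61.4 z 233.8 | 196 d 60.7 z 233.9 | 198 d 59.9 z 233.7 | 200 d 59.2 z 233.7 | 202 d 58.5 z 233.8 | 204 d 57.7 z 233.8 | 206 d 56.9 z 233.7 | 208 d 56.2 z 233.7 | 210 d 55.4 z 233.7 | 212 d 46.7 z 194.6 | 214 d 46.9 z 200.2 |
```

Relative to the TCP: sheet at 91.8 mm, tongue at 84.8–87.3 mm with its top at z ≈ 0.2024 (bias-corrected), lip outer face at 66.4 mm. So the gap to the sheet is 25.4 mm, and the lip edge is 16 mm above the tongue. Approaching to about 3 mm, then feeling.

Request:
carry_out(series=[{"hand":1,"tx":0.006,"ty":0,"tz":0,"rx":0,"ry":0,"rz":0},{"hand":1,"tx":0.007,"ty":0,"tz":0,"rx":0,"ry":0,"rz":0},{"hand":1,"tx":0.006,"ty":0,"tz":0,"rx":0,"ry":0,"rz":0},{"hand":1,"tx":0.002,"ty":0,"tz":0,"rx":0,"ry":0,"rz":0},{"hand":1,"tx":0,"ty":0,"tz":0,"rx":0,"ry":0,"rz":0}])

```text
time: 6.55
position: [0.5053, 0.219, 0.1986]
tcp_rot: [-1.933, -2.476, -0.0]
contact_force: [-0.0, -0.1, -2.4]
width: 0.0615
grip_force: 30.0
```

Request:
carry_out(series=[{"hand":1,"tx":0.001,"ty":0,"tz":0,"rx":0,"ry":0,"rz":0},{"hand":1,"tx":0.001,"ty":0,"tz":0,"rx":0,"ry":0,"rz":0},{"hand":1,"tx":0,"ty":0,"tz":0,"rx":0,"ry":0,"rz":0},{"hand":1,"tx":0,"ty":0,"tz":0,"rx":0,"ry":0,"rz":0}])

```text
time: 6.88
position: [0.5053, 0.2199, 0.1986]
tcp_rot: [1.935, 2.475, 0.0]
contact_force: [0.1, 0.1, -1.8]
width: 0.0616
grip_force: 30.0
```

```bash
cat > st.py <<'E'
from rel import *
s=readout.sense();a=np.radians(14.13);X=np.array([-np.sin(a),np.cos(a)]);Y=np.array([-X[1],X[0]])
rel((.5085,.1991,.1965),104.13,s)
f=np.array(s['contact_force']);print("adv mm %.2f"%(1e3*(np.array(s['position'][:2])-[.5085,.1991])@X),"FX %.2f FY %.2f FZ %.2f"%(f[:2]@X,f[:2]@Y,f[2]))
E
python3 st.py
```

```text
pos [0.5053 0.2199 0.1986] xyaw 103.95 tilt [ 0. -0.] shift tool [-0.021  -0.0019  0.0021] rz -0.18 F [ 0.11  0.11 -1.77] T [-0.04 -0.14  0.  ] w 0.0616 g 30.0 t 6.88
adv mm 20.97 FX 0.08 FY -0.13 FZ -1.77
```

Request:
carry_out(series=[{"hand":1,"tx":0.001,"ty":0,"tz":0,"rx":0,"ry":0,"rz":0},{"hand":1,"tx":0.001,"ty":0,"tz":0,"rx":0,"ry":0,"rz":0},{"hand":1,"tx":0.001,"ty":0,"tz":0,"rx":0,"ry":0,"rz":0},{"hand":1,"tx":0,"ty":0,"tz":0,"rx":0,"ry":0,"rz":0},{"hand":1,"tx":0,"ty":0,"tz":0,"rx":0,"ry":0,"rz":0}])

```text
time: 7.3
position: [0.5044, 0.2231, 0.1986]
tcp_rot: [-1.935, -2.475, -0.0]
contact_force: [-0.9, 0.8, -2.3]
width: 0.0614
grip_force: 30.0
```

```bash
python3 st.py
```

```text
pos [0.5044 0.2231 0.1986] xyaw 103.97 tilt [-0.  0.] shift tool [-0.0242 -0.0018  0.0021] rz -0.16 F [-0.92  0.78 -2.32] T [-0.02 -0.15  0.02] w 0.0614 g 30.0 t 7.30
adv mm 24.23 FX 0.98 FY 0.70 FZ -2.32
```

Request:
carry_out(series=[{"hand":1,"tx":0.0005,"ty":0,"tz":0,"rx":0,"ry":0,"rz":0.15},{"hand":1,"tx":0.0005,"ty":0,"tz":0,"rx":0,"ry":0,"rz":0},{"hand":1,"tx":0.0005,"ty":0,"tz":0,"rx":0,"ry":0,"rz":0},{"hand":1,"tx":0,"ty":0,"tz":0,"rx":0,"ry":0,"rz":0},{"hand":1,"tx":0,"ty":0,"tz":0,"rx":0,"ry":0,"rz":0}])

```text
time: 7.72
position: [0.5042, 0.2242, 0.1985]
tcp_rot: [1.938, 2.472, -0.0]
contact_force: [0.1, -1.5, -2.6]
width: 0.0619
grip_force: 30.0
```

```bash
python3 st.py
```

```text
pos [0.5042 0.2242 0.1985] xyaw 103.80 tilt [-0.   -0.01] shift tool [-0.0254 -0.0018  0.002 ] rz -0.33 F [ 0.11 -1.53 -2.56] T [-0.29 -0.22  0.04] w 0.0619 g 30.0 t 7.72
adv mm 25.40 FX -1.51 FY 0.27 FZ -2.56
```

Contact felt at 25.4 mm, exactly as seen (FX ≈ −1.5 N). Sliding down: about 18.5 mm to the tongue top, about 29.5 mm to seating.

Request:
carry_out(series=[{"hand":1,"tx":0,"ty":0,"tz":0.002,"rx":0,"ry":0,"rz":-0.3},{"hand":1,"tx":0,"ty":0,"tz":0.003,"rx":0,"ry":0,"rz":0},{"hand":1,"tx":0,"ty":0,"tz":0.003,"rx":0,"ry":0,"rz":0},{"hand":1,"tx":0,"ty":0,"tz":0.003,"rx":0,"ry":0,"rz":0},{"hand":1,"tx":0,"ty":0,"tz":0.002,"rx":0,"ry":0,"rz":0}])

```text
time: 8.13
position: [0.5039, 0.2243, 0.185]
tcp_rot: [-1.932, -2.477, 0.001]
contact_force: [0.7, -0.7, -0.9]
width: 0.0617
grip_force: 30.0
```

```bash
python3 st.py
```

```text
pos [0.5039 0.2243 0.185 ] xyaw 104.11 tilt [-0.03 -0.01] shift tool [-0.0256 -0.0017 -0.0115] rz -0.02 F [ 0.73 -0.73 -0.94] T [-0.26 -0.12  0.03] w 0.0617 g 30.0 t 8.13
adv mm 25.58 FX -0.89 FY -0.53 FZ -0.94
```

Request:
carry_out(series=[{"hand":1,"tx":0,"ty":0,"tz":0.0015,"rx":0,"ry":0,"rz":0},{"hand":1,"tx":0,"ty":0,"tz":0.0015,"rx":0,"ry":0,"rz":0},{"hand":1,"tx":0,"ty":0,"tz":0.0015,"rx":0,"ry":0,"rz":0},{"hand":1,"tx":0,"ty":0,"tz":0.0015,"rx":0,"ry":0,"rz":0},{"hand":1,"tx":0,"ty":0,"tz":0.001,"rx":0,"ry":0,"rz":0}])

```text
time: 8.55
position: [0.5041, 0.2244, 0.1784]
tcp_rot: [-1.932, -2.478, 0.0]
contact_force: [0.9, -1.8, -2.6]
width: 0.0621
grip_force: 30.0
```

```bash
python3 st.py
```

```text
pos [0.5041 0.2244 0.1784] xyaw 104.11 tilt [-0. -0.] shift tool [-0.0256 -0.0019 -0.0181] rz -0.02 F [ 0.88 -1.8  -2.58] T [-0.27 -0.12  0.09] w 0.0621 g 30.0 t 8.55
adv mm 25.64 FX -1.96 FY -0.41 FZ -2.58
```

Request:
carry_out(series=[{"hand":1,"tx":0,"ty":0,"tz":0.0015,"rx":0,"ry":0,"rz":0},{"hand":1,"tx":0,"ty":0,"tz":0.0015,"rx":0,"ry":0,"rz":0},{"hand":1,"tx":0,"ty":0,"tz":0.0015,"rx":0,"ry":0,"rz":0},{"hand":1,"tx":0,"ty":0,"tz":0.0015,"rx":0,"ry":0,"rz":0},{"hand":1,"tx":0,"ty":0,"tz":0,"rx":0,"ry":0,"rz":0}])

```text
time: 8.97
position: [0.504, 0.2244, 0.1722]
tcp_rot: [-1.932, -2.477, 0.0]
contact_force: [0.2, -1.6, -2.8]
width: 0.062
grip_force: 30.0
```

```bash
python3 st.py
```

```text
pos [0.504  0.2244 0.1722] xyaw 104.11 tilt [-0.02 -0.  ] shift tool [-0.0256 -0.0018 -0.0243] rz -0.02 F [ 0.24 -1.56 -2.76] T [-0.28 -0.25 -0.01] w 0.0620 g 30.0 t 8.97
adv mm 25.62 FX -1.57 FY 0.14 FZ -2.76
```

Lip is about 8 mm behind the louvre with no resistance. Creeping the last ~3 mm.

Request:
carry_out(series=[{"hand":1,"tx":0,"ty":0,"tz":0.0008,"rx":0,"ry":0,"rz":0},{"hand":1,"tx":0,"ty":0,"tz":0.0008,"rx":0,"ry":0,"rz":0},{"hand":1,"tx":0,"ty":0,"tz":0.0008,"rx":0,"ry":0,"rz":0},{"hand":1,"tx":0,"ty":0,"tz":0.0008,"rx":0,"ry":0,"rz":0},{"hand":1,"tx":0,"ty":0,"tz":0,"rx":0,"ry":0,"rz":0}])

```text
time: 9.38
position: [0.504, 0.2244, 0.1692]
tcp_rot: [-1.932, -2.477, 0.0]
contact_force: [1.6, -1.6, -2.5]
width: 0.062
grip_force: 30.0
```

```bash
python3 st.py
```

```text
pos [0.504  0.2244 0.1692] xyaw 104.11 tilt [-0.01  0.  ] shift tool [-0.0257 -0.0019 -0.0273] rz -0.02 F [ 1.57 -1.65 -2.46] T [-0.3  -0.24  0.05] w 0.0620 g 30.0 t 9.38
adv mm 25.67 FX -1.98 FY -1.12 FZ -2.46
```

Request:
carry_out(series=[{"hand":1,"tx":0,"ty":0,"tz":0.0005,"rx":0,"ry":0,"rz":0},{"hand":1,"tx":0,"ty":0,"tz":0.0005,"rx":0,"ry":0,"rz":0},{"hand":1,"tx":0,"ty":0,"tz":0,"rx":0,"ry":0,"rz":0},{"hand":1,"tx":0,"ty":0,"tz":0,"rx":0,"ry":0,"rz":0}])

```text
time: 9.72
position: [0.5041, 0.2245, 0.1685]
tcp_rot: [1.932, 2.478, 0.0]
contact_force: [0.9, -1.4, -0.5]
width: 0.0622
grip_force: 30.0
```

```bash
python3 st.py
python3 - <<'E'
from h import *
p=viewer.camera_params("wrist");im,d=viewer.get_image("wrist");cv2.imwrite("pics/w4.png",im);W=cloud("wrist",im,d,p);s=readout.sense()
a=np.radians(14.13);X=np.array([-np.sin(a),np.cos(a)])
Q=W[40:240]; u=(Q[...,:2]-s['position'][:2])@X
for v in range(60,240,6):
    for n,c in(("bin",slice(290,350)),("left",slice(190,225)),("far",slice(20,80))):
        print(v,n,"d %.1f z %.1f"%(1e3*np.nanmedian((W[v,c][:,:2]-s['position'][:2])@X),1e3*np.nanmedian(W[v,c][:,2])),end=" | ")
    print()
E
```

```text
pos [0.5041 0.2245 0.1685] xyaw 104.12 tilt [0.01 0.  ] shift tool [-0.0257 -0.0019 -0.028 ] rz -0.01 F [ 0.9  -1.37 -0.54] T [-0.25 -0.14  0.06] w 0.0622 g 30.0 t 9.72
adv mm 25.71 FX -1.55 FY -0.54 FZ -0.54
60 bin d 146.4 z 1.0 | 60 left d 146.5 z 0.8 | 60 far d 116.0 z 150.4 | 
66 bin d 141.7 z 0.9 | 66 left d 141.8 z 0.7 | 66 far d 113.2 z 151.1 | 
72 bin d 136.9 z 0.9 | 72 left d 136.9 z 1.2 | 72 far d 110.5 z 151.7 | 
78 bin d 132.1 z 0.9 | 78 left d 132.1 z 1.2 | 78 far d 107.8 z 152.3 | 
84 bin d 127.2 z 1.0 | 84 left d 127.3 z 0.7 | 84 far d 105.0 z 153.3 | 
90 bin d 122.3 z 0.9 | 90 left d 122.3 z 0.9 | 90 far d 102.2 z 154.3 | 
96 bin d 112.4 z 43.4 | 96 left d 112.4 z 43.4 | 96 far d 99.4 z 155.5 | 
102 bin d 108.0 z 43.3 | 102 left d 108.1 z 43.3 | 102 far d 96.7 z 155.8 | 
108 bin d 103.6 z 43.4 | 108 left d 103.7 z 43.5 | 108 far d 94.0 z 156.1 | 
114 bin d 100.5 z 24.9 | 114 left d 100.5 z 25.6 | 114 far d 102.3 z 1.2 | 
120 bin d 97.0 z 0.9 | 120 left d 97.1 z 0.9 | 120 far d 97.2 z 1.3 | 
126 bin d 91.8 z 0.9 | 126 left d 91.9 z 0.9 | 126 far d 92.0 z 1.0 | 
132 bin
[... 642 characters left out ...]
r d 66.9 z 221.8 | 
186 bin d 66.9 z 236.8 | 186 left d 67.0 z 237.1 | 186 far d 66.9 z 236.8 | 
192 bin d 66.9 z 248.4 | 192 left d 66.9 z 248.3 | 192 far d 66.9 z 248.1 | 
198 bin d 66.8 z 257.1 | 198 left d 66.9 z 257.3 | 198 far d 66.9 z 257.2 | 
204 bin d 65.7 z 257.9 | 204 left d 65.7 z 258.0 | 204 far d 65.7 z 258.0 | 
210 bin d 54.0 z 205.8 | 210 left d 13.6 z 0.8 | 210 far d 54.1 z 205.7 | 
216 bin d 46.3 z 180.7 | 216 left d 7.6 z 0.7 | 216 far d 51.8 z 205.9 | 
222 bin d 45.4 z 188.3 | 222 left d 1.5 z 0.9 | 222 far d 42.4 z 175.4 | 
228 bin d 42.9 z 189.3 | 228 left d -4.6 z 0.9 | 228 far d 42.3 z 186.3 | 
234 bin d 40.2 z 188.9 | 234 left d -10.8 z 0.9 | 234 far d 39.6 z 186.6 |
```

Rim at 205.8 mm, same as the neighbouring hung bin's (205.7), and Fz has risen to −0.5 N, so it is seated. Adding a touch more so the louvre takes the whole weight.

Request:
carry_out(series=[{"hand":1,"tx":-0.0003,"ty":0,"tz":0.0005,"rx":0,"ry":0,"rz":0},{"hand":1,"tx":0,"ty":0,"tz":0,"rx":0,"ry":0,"rz":0},{"hand":1,"tx":0,"ty":0,"tz":0,"rx":0,"ry":0,"rz":0},{"hand":1,"tx":0,"ty":0,"tz":0,"rx":0,"ry":0,"rz":0}])

```text
time: 10.1
position: [0.5042, 0.2244, 0.1681]
tcp_rot: [1.932, 2.478, 0.001]
contact_force: [0.1, -0.8, 0.7]
width: 0.0614
grip_force: 30.0
```

```bash
python3 st.py
```

```text
pos [0.5042 0.2244 0.1681] xyaw 104.12 tilt [0.01 0.02] shift tool [-0.0255 -0.002  -0.0284] rz -0.01 F [ 0.08 -0.83  0.71] T [-0.   -0.    0.11] w 0.0614 g 30.0 t 10.10
adv mm 25.55 FX -0.82 FY 0.13 FZ 0.71
```

The louvre carries the full weight (FZ +0.7 N). Opening in stages.

Request:
carry_out(series=[{"hand":-0.44,"tx":0,"ty":0,"tz":0,"rx":0,"ry":0,"rz":0},{"hand":-0.48,"tx":0,"ty":0,"tz":0,"rx":0,"ry":0,"rz":0},{"hand":-0.55,"tx":0,"ty":0,"tz":0,"rx":0,"ry":0,"rz":0},{"hand":-0.65,"tx":0,"ty":0,"tz":0,"rx":0,"ry":0,"rz":0},{"hand":-0.75,"tx":0,"ty":0,"tz":0,"rx":0,"ry":0,"rz":0}])

```text
time: 10.52
position: [0.5041, 0.2242, 0.1679]
tcp_rot: [-1.932, -2.478, -0.0]
contact_force: [-0.5, 0.6, -0.2]
width: 0.0719
grip_force: 0.0
```

Request:
carry_out(series=[{"hand":-0.85,"tx":0,"ty":0,"tz":0,"rx":0,"ry":0,"rz":0},{"hand":-0.85,"tx":0,"ty":0,"tz":0,"rx":0,"ry":0,"rz":0},{"hand":-0.85,"tx":0,"ty":0,"tz":0,"rx":0,"ry":0,"rz":0}])

```text
time: 10.77
position: [0.5042, 0.2241, 0.1679]
tcp_rot: [-1.932, -2.477, -0.0]
contact_force: [0.0, -0.2, -0.4]
width: 0.0795
grip_force: 0.0
```

```bash
python3 st.py
python3 - <<'E'
from h import *
im,d=viewer.get_image("wrist");cv2.imwrite("pics/w5.png",im)
E
```

```text
pos [0.5042 0.2241 0.1679] xyaw 104.11 tilt [-0.  0.] shift tool [-0.0253 -0.0019 -0.0286] rz -0.02 F [ 0.02 -0.16 -0.36] T [ 0.04 -0.1   0.01] w 0.0795 g 0.0 t 10.77
adv mm 25.32 FX -0.16 FY 0.02 FZ -0.36
```

View pics/w5.png

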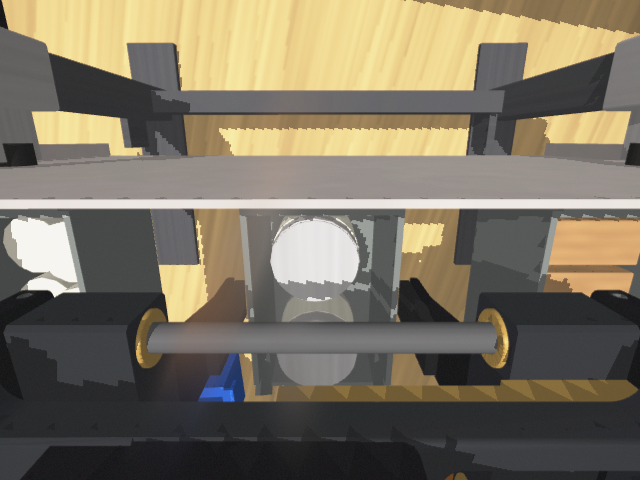

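The bin hangs at (322,300) between the two others with both tins inside, and the fingers are clear of its walls. Retreating straight up, then back.

Request:
carry_out(series=[{"hand":-0.85,"tx":0,"ty":0,"tz":-0.006,"rx":0,"ry":0,"rz":0},{"hand":-0.85,"tx":0,"ty":0,"tz":-0.012,"rx":0,"ry":0,"rz":0},{"hand":-0.85,"tx":0,"ty":0,"tz":-0.02,"rx":0,"ry":0,"rz":0},{"hand":-0.85,"tx":0,"ty":0,"tz":-0.03,"rx":0,"ry":0,"rz":0},{"hand":-0.85,"tx":0,"ty":0,"tz":-0.03,"rx":0,"ry":0,"rz":0}])

```text
time: 11.23
position: [0.5037, 0.2241, 0.2678]
tcp_rot: [-1.931, -2.478, 0.0]
contact_force: [0.8, 0.2, -0.2]
width: 0.0803
grip_force: 0.0
```

Request:
carry_out(series=[{"hand":-0.85,"tx":-0.02,"ty":0,"tz":-0.01,"rx":0,"ry":0,"rz":0},{"hand":-0.85,"tx":-0.03,"ty":0,"tz":0,"rx":0,"ry":0,"rz":0},{"hand":-0.85,"tx":-0.03,"ty":0,"tz":0,"rx":0,"ry":0,"rz":0},{"hand":-0.85,"tx":-0.03,"ty":0,"tz":0,"rx":0,"ry":0,"rz":0},{"hand":-0.85,"tx":-0.02,"ty":0,"tz":0,"rx":0,"ry":0,"rz":0}])

```text
time: 11.65
position: [0.5366, 0.095, 0.2773]
tcp_rot: [1.934, 2.474, 0.0]
contact_force: [-0.5, 0.2, -0.4]
width: 0.0806
grip_force: 0.0
```

Request:
carry_out(series=[{"hand":-0.85,"tx":0,"ty":0,"tz":0,"rx":0,"ry":0,"rz":0},{"hand":-0.85,"tx":0,"ty":0,"tz":0,"rx":0,"ry":0,"rz":0},{"hand":-0.85,"tx":0,"ty":0,"tz":0,"rx":0,"ry":0,"rz":0}])

```text
time: 11.9
position: [0.5357, 0.0992, 0.2767]
tcp_rot: [1.93, 2.478, 0.002]
contact_force: [-0.0, -0.4, 0.4]
width: 0.0808
grip_force: 0.0
```

```bash
python3 st.py
python3 - <<'E'
from panel import *
for n in ["wrist","side"]:
    p=viewer.camera_params(n)
    im,d=viewer.get_image(n);cv2.imwrite(f"pics/{n}6.png",im)
    W=cloud(n,im,d,p)
    Q=W.reshape(-1,3);a=np.radians(14.13);X=np.array([-np.sin(a),np.cos(a)]);Y=np.array([-X[1],X[0]])
    u=Q[:,:2]-[.4945,.288];dd=u@X;l=u@Y;h=Q[:,2]
    f=(dd<-.012)&(dd>-.14)&(h>.17)&(h<.215)
    for lo,hi in((.07,.2),(-.06,.07),(-.2,-.06)):
        q=f&(l>lo)&(l<hi)
        if q.sum():print(n,q.sum(),"l",np.percentile(l[q],[1,99]).round(4),"z97",np.percentile(h[q],97).round(4), "z near back",np.percentile(h[q&(dd>-.03)],95).round(4) if (q&(dd>-.03)).any() else"","z front",np.percentile(h[q&(dd<-.075)&(dd>-.088)],95).round(4) if (q&(dd<-.075)).any() else "")
E
```

```text
pos [0.5357 0.0992 0.2767] xyaw 104.17 tilt [0.05 0.04] shift tool [ 0.1035 -0.002   0.0803] rz 0.04 F [-0.03 -0.4   0.42] T [-0.02 -0.08  0.02] w 0.0808 g 0.0 t 11.90
adv mm -103.56 FX -0.38 FY 0.13 FZ 0.42
wrist 16176 l [0.0993 0.1612] z97 0.2059 z near back 0.1875 z front 0.2059
wrist 8509 l [-0.0254  0.0359] z97 0.2035 z near back 0.1887 z front 0.2017
wrist 16890 l [-0.1419 -0.0802] z97 0.2059 z near back 0.1882 z front 0.2056
side 1127 l [0.0998 0.1615] z97 0.2052 z near back 0.2058 z front 0.206
side 789 l [-0.0264  0.0368] z97 0.2034 z near back 0.2058 z front 0.2009
side 976 l [-0.143  -0.0796] z97 0.206 z near back 0.2065 z front 0.2038
```

View pics/side6.png

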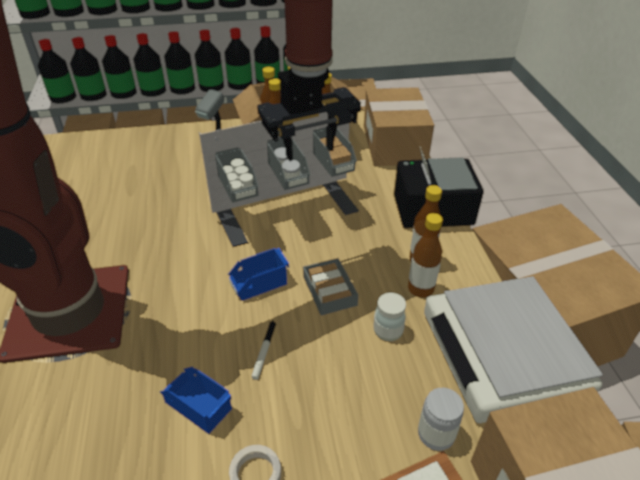

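The side view shows the bin hanging at (290,165) with both tins. Its back rim is level with its neighbours' (0.206), it leans slightly forward, and the neighbours, at (238,178) and (335,150), have not moved. The gripper touches nothing, so I'm handing in.

```bash
python3 -c "
from rig import r
print(r.finish_job())"
```

```text
the job is handed in; nothing more can be done
None
```

The grey bin with its two tins now hangs on the top louvre between the two other bins, fully seated and released, with nothing else seen to have moved; the job was handed in at about 12 s on the robot's clock.

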